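# Make up two display-fan stands

## Task

Make up the two display-fan stands on the desk: slip the blue spacer onto the black stand's spindle and then the black motor on top of it, and slip the yellow spacer onto the red stand's spindle and then the red motor on top of it. Each part must sit flat and all the way down, the motors with their sockets up; lower the parts on rather than dropping them, and leave the mouse and the screw tray where they are.

Things in the scene. Friction and masses are not known exactly. Their poses are not given: they have to be found in the camera images.
- black_stand_seat (a point): Black stand: round flat black foot, 96 mm in diameter and 10 mm thick, with an upright bare-steel spindle at its centre, 14 mm in diameter and rising 40 mm above the foot (the last 6 mm tapered to 6 mm); bolted down, it does not move. This point is the centre of the foot's top face, at the root of the spindle, 10 mm above the desk; z is up.
- red_stand_seat (a point): Red stand: round flat red foot, 96 mm in diameter and 10 mm thick, with an upright bare-steel spindle at its centre, 14 mm in diameter and rising 40 mm above the foot (the last 6 mm tapered to 6 mm); bolted down, it does not move. This point is the centre of the foot's top face, at the root of the spindle, 10 mm above the desk; z is up.
- blue_spacer_mid (a point): Blue plastic spacer ring, 52 mm in outer diameter, 14 mm high, with a plain 26 mm hole right through. About 60 g; it lies flat on the desk and is the same either way up. This point is its centre: on the axis, 7 mm above its underside; z is its axis, up.
- yellow_spacer_mid (a point): Yellow plastic spacer ring, 52 mm in outer diameter, 20 mm high, with a plain 26 mm hole right through. About 60 g; it lies flat on the desk and is the same either way up. This point is its centre: on the axis, 10 mm above its underside; z is its axis, up.
- black_motor_mid (a point): Black display-fan motor: black ring-shaped housing, 56 mm in outer diameter and 26 mm high, with fine grey ribs round its side and four grey blade sockets in a cross on its top face; a plain 26 mm hole runs right through it from top to bottom. About 150 g; it lies flat on the desk, sockets up, and can be gripped across its diameter in any direction. This point is its centre: on the axis, 13 mm above its underside; z is its axis, up.
- red_motor_mid (a point): Red display-fan motor: red ring-shaped housing, 56 mm in outer diameter and 26 mm high, with fine grey ribs round its side and four grey blade sockets in a cross on its top face; a plain 26 mm hole runs right through it from top to bottom. About 150 g; it lies flat on the desk, sockets up, and can be gripped across its diameter in any direction. This point is its centre: on the axis, 13 mm above its underside; z is its axis, up.
- mouse_mid (a point): Grey computer mouse, 100 x 60 x 32 mm, loose; not part of the job. This point is its middle, 16 mm above the desk; x runs along its length.
- screw_tray_mid (a point): Small green open tray with two compartments holding a few screws, 80 x 56 x 20 mm, loose; not part of the job. This point is its middle, 10 mm above the desk; x runs along its length.

How it is judged (in metres and radians):
At the end, for the whole second after the job is handed in: Black stand: blue spacer on the foot, black motor on it. Red stand: yellow spacer on the foot, red motor on it. Each within 10 mm of the spindle's axis and 4 mm of its fully-down height, level within 0.1 rad (motors sockets up), at rest and released (horizontal distance between each of blue_spacer_mid, black_motor_mid and black_stand_seat below 0.01 m and z of blue_spacer_mid in the frame of black_stand_seat between 0.003 and 0.011 m and angle between the z axis of blue_spacer_mid and the z axis of black_stand_seat, either way round below 0.1 rad and linear speed of each of blue_spacer, black_motor, yellow_spacer, red_motor below 0.02 m/s and z of black_motor_mid in the frame of black_stand_seat between 0.023 and 0.031 m and angle between each of black_motor_mid, red_motor_mid's own z axis and vertical below 0.1 rad and horizontal distance between each of yellow_spacer_mid, red_motor_mid and red_stand_seat below 0.01 m and z of yellow_spacer_mid in the frame of red_stand_seat between 0.006 and 0.014 m and angle between the z axis of yellow_spacer_mid and the z axis of red_stand_seat, either way round below 0.1 rad and z of red_motor_mid in the frame of red_stand_seat between 0.029 and 0.037 m and contact force between the fingers and blue_spacer below 0.05 N and contact force between the fingers and yellow_spacer below 0.05 N and contact force between the fingers and black_motor below 0.05 N and contact force between the fingers and red_motor below 0.05 N); the robot touches nothing.
It fails at once if the mouse is moved more than 25 mm from where it stood (distance of mouse_mid from where it was at the start of the episode above 0.025 m).
It fails at once if the screw tray is moved more than 25 mm from where it stood (distance of screw_tray_mid from where it was at the start of the episode above 0.025 m).
It fails at once if a spacer or motor is let go in mid-air (its centre higher than 75 mm above the desk with no finger on it) ((height (world z) of blue_spacer_mid above 0.075 m and contact force between the fingers and blue_spacer below 0.01 N) or (height (world z) of yellow_spacer_mid above 0.075 m and contact force between the fingers and yellow_spacer below 0.01 N) or (height (world z) of black_motor_mid above 0.075 m and contact force between the fingers and black_motor below 0.01 N) or (height (world z) of red_motor_mid above 0.075 m and contact force between the fingers and red_motor below 0.01 N)).
It also fails if it takes over 125 s, if anything falls off the work surface, if the arm or the gripper's body presses on something with over 40 N, if the wrist force passes 120 N, or if a joint passes its speed limit or range.

## Robot

A 6-joint arm with a two-finger parallel gripper is mounted at the origin on the work surface. World frame = base frame: x ahead of the robot, y to its left, z up, the work surface at z = 0. Lengths are in m, angles in degrees, forces in N, time in s.
With the tool pointing down it reaches from about 0.3 to 0.75 m from the base axis. Payload 8.5 kg.
Tool frame: the origin (TCP) lies at the very end of the fingers, on their centre line; the grasp point (between the pads) lies 19 mm behind it; z points along the fingers, y is the line along which they close (so a half turn about z gives the same grasp; the last joint's range is limited). The gripper opens to 85 mm and grips with 20 to 120 N. Pads are 22 mm wide; open, the fingers measure 114 mm over their backs; the gripper's body (76 mm by 85 mm) begins 54 mm behind the grasp point. The pads swing forward as they close: fully open they stand 13 mm farther back than shut.
Start: joints at [58.596, 21.807, 74.336, -0, 83.858, -12.336], TCP at [0.18, 0.52, 0.203] pointing down, gripper open.
Joint ranges: [-178.18, 178.18], [-50.72, 133.34], [12.68, 142.11], [-81.47, 261.47], [9.98, 163.14], [-165.26, 165.26]. Speed limits (degrees/s): [136.94, 136.94, 180, 180, 180, 180].

## Interface

Orientations are given as a 3x3 rotation matrix whose columns are the frame's x, y, z axes.
In Python, from rig import env, optics, spotter gives the robot as it stands.
- The arm moves only by the shell command python3 -m crank 'ROWS' [FORCE]. ROWS is JSON, one flat list of numbers, 5 for each row, row after row: the finger opening in cm, from 0 to 8.54, then the shift along the tool's x, y, z in cm, then the turn about the tool's z in rad. A call has exactly 8 rows; each row shifts and turns the commanded pose from where the row before left it, along the tool's axes as they then stand; what a row does not reach is not made up. A row lasts 1/12 s, in which the tool goes at most 41.7 mm and 7.16 degrees, less where a joint would pass 70% of its speed; a pose out of reach is approached as far as the arm can. A call is refused whole if a number of a shift passes 4.17 or a number of a turn 0.125, either way. A call with a gripper value outside its range is refused whole. The fingers move at their own pace and stop on an object; FORCE is the grip in N (left out, the last holds). Time passes only in rows, so rows that do not move let the fingers close, or fill a call up. It gives the time, the measured TCP pose, the force, the opening and the grip force at its end, in the units of the state.
- env.observe(): the state, without advancing time (a new reading comes with each control period).
- optics.get_image(name): name is "scene" or "side" or "wrist"; returns a dict with "color" (400x640x3 uint8, red, green, blue), "intrinsics" (3x3 intrinsics, pixels), "distortion" ([k1, k2, p1, p2, k3] as OpenCV has them; the pictures are not rectified), "pose" (4x4, takes a point from camera to world coordinates). Camera axes: x right, y up, looking along -z (the intrinsics and any distortion apply to the point x, -y, -z); pixel columns grow to the right and rows downward; lengths in m; the calibration is good to about 2 mm. A picture is of the moment at which its call begins. There is no depth.
- env.close_job(): hands the job in; it is judged then, once.
Trained networks look in a picture, given as the dict that the camera call returned (one of the last four; its "shot" number tells which), for a name from the list of things; names that differ only in an ending like _2 or _b are one class to them, and where a whole thing is asked for, a point or a joint stands for the part that bears it (a point fixed in the world has none). Each returns a list of dicts, best first, with "score" (0 to 1); they miss things now and then, are a little off and sometimes report something else, mostly with a low value. They report only what shows in the picture. A call takes as long as a camera call.
- spotter.look_for(picture, query): "at" ([column, row] as shares, 0 to 1, of the picture: columns of its width, rows of its height, amid what is visible of it).
The state is a dict: "time_s": time; "q": joint angles; "qvel": joint speeds; "joint_efforts": joint torques, N m; "position": TCP position; "tool_rot": TCP orientation; "ft_force": force on the tool from outside, world axes, zero at the start; "wrist_torque": the same for the moment, N m; "grip_width": finger opening in m; "gripper_force": force on a finger pad.
Only numpy, scipy, OpenCV 4.12 (cv2) and the standard library are available. Lean on these libraries where they do the work, as an engineer would, in place of code of your own. Each camera call takes 0.05 s, during which the arm holds its last target. There are 200 camera calls.

## Working session

There is one attempt and no reset: what is moved stays moved. The work goes in short steps, Python scripts to look and compute and a shell command to move; the robot and the scene stay as the last step left them, time stands still between calls to the robot, and variables do not carry over. Pictures are saved under pics/ and viewed, at most 14 in all, crops included, and the job is handed in when it is done.

```bash
ls; mkdir -p pics
cat > h.py <<'E'
import numpy as np, cv2
from rig import env, optics, spotter
def world(p,uv,z):
    K=np.array(p["intrinsics"],float);d=np.array(p["distortion"],float);T=np.array(p["pose"])
    x,y=cv2.undistortPoints(np.array([[uv]],float),K,d)[0,0]
    r=T[:3,:3]@np.array([x,-y,-1]);o=T[:3,3]
    return (o+r*(z-o[2])/r[2])
def px(p,P):
    K=np.array(p["intrinsics"],float);d=np.array(p["distortion"],float);T=np.array(p["pose"])
    c=(np.atleast_2d(P)-T[:3,3])@T[:3,:3]; c=c*[1,-1,-1]
    return cv2.projectPoints(c,np.zeros(3),np.zeros(3),K,d)[0][:,0]
def save(p,n): cv2.imwrite(f"pics/{n}.png",p["color"][:,:,::-1])
Z=dict(black_stand_seat=.01,red_stand_seat=.01,blue_spacer_mid=.007,yellow_spacer_mid=.01,black_motor_mid=.013,red_motor_mid=.013,mouse_mid=.016,screw_tray_mid=.01)
E
python3 - <<'E'
from h import *
s=env.observe();print(s["time_s"],s["position"],np.round(s["tool_rot"],3).tolist(),s["ft_force"],s["grip_width"])
for c in("scene","side","wrist"):
    p=optics.get_image(c);save(p,c+"0")
    print(c,np.round(p["pose"][:3],2).tolist())
    for n,z in Z.items():
        for r in spotter.look_for(p,n)[:2]:
            uv=np.array(r["at"])*[640,400];print(n,round(r["score"],2),uv.round(),world(p,uv,z).round(4))
E
```

```text
pics
0.0 [0.17951258 0.51952136 0.2025063 ] [[-0.945, 0.327, -0.001], [0.327, 0.945, -0.001], [0.0, -0.001, -1.0]] [ 0.26835677  0.45422204 -0.24614174] 0.08530830625182427
scene [[-0.18, -0.72, 0.68, 1.28], [0.98, -0.12, 0.13, 0.15], [-0.02, 0.69, 0.72, 0.88]]
black_stand_seat 0.74 [204. 233.] [ 0.6287 -0.2762  0.01  ]
black_stand_seat 0.46 [222. 180.] [ 0.4408 -0.2929  0.01  ]
red_stand_seat 0.61 [356. 256.] [0.6351 0.1032 0.01  ]
blue_spacer_mid 0.76 [433. 266.] [0.6316 0.2825 0.007 ]
blue_spacer_mid 0.62 [281. 239.] [ 0.6125 -0.0826  0.007 ]
yellow_spacer_mid 0.68 [218. 179.] [ 0.4387 -0.3044  0.01  ]
red_motor_mid 0.78 [369. 196.] [0.4382 0.1138 0.013 ]
mouse_mid 0.82 [443. 206.] [0.4434 0.304  0.016 ]
mouse_mid 0.41 [432. 265.] [0.6357 0.2791 0.016 ]
screw_tray_mid 0.66 [279. 240.] [ 0.6167 -0.0861  0.01  ]
side [[0.83, 0.42, -0.37, 0.13], [-0.56, 0.63, -0.54, -0.55], [0.01, 0.65, 0.76, 0.83]]
black_stand_seat 0.85 [451. 296.] [ 0.615  -0.2899  0.01  ]
black_stand_seat 0.44 [292. 128.] [0.6231 0.2848 0.01  ]
red_stand_seat 0.79 [336. 170.] [0.6278 0.1019 0.01  ]
blue_spacer_mid 0.81 [293. 125.] [0.6317 0.2962 0.007 ]
yellow_spacer_mid 0.73 [381. 360.] [ 0.4268 -0.315   0.01  ]
black_motor_mid 0.63 [325. 265.] [ 0.4554 -0.1021  0.013 ]
red_motor_mid 0.62 [264. 199.] [0.445  0.1152 0.013 ]
mouse_mid 0.83 [224. 152.] [0.4391 0.2953 0.016 ]
mouse_mid 0.49 [384. 353.] [ 0.4369 -0.3093  0.016 ]
screw_tray_mid 0.83 [382. 225.] [ 0.6128 -0.0847  0.01  ]
wrist [[0.33, -0.9, -0.3, 0.1], [0.95, 0.31, 0.1, 0.55], [0.0, -0.32, 0.95, 0.37]]
mouse_mid 0.81 [236. 370.] [0.4081 0.3181 0.016 ]
```

```bash
python3 -c "
import cv2,numpy as np
a=[cv2.imread(f'pics/{c}0.png') for c in('scene','side')]
cv2.imwrite('pics/m0.png',cv2.resize(np.vstack(a),(480,600)))"
```

```text
(no output)
```

View pics/scene0.png

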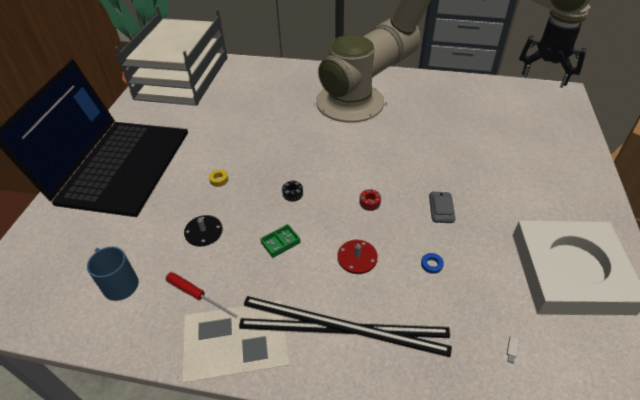

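View pics/side0.png

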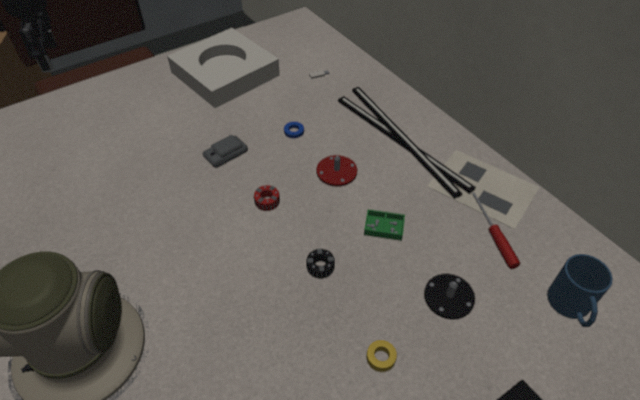

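The pictures agree on the layout. In the scene view:

| Thing | Pixel (column, row) |
|---|---|
| Yellow spacer | (218,178) |
| Black motor | (292,190) |
| Red motor | (370,200) |
| Mouse | (442,207) |
| Black stand | (204,231) |
| Tray | (281,240) |
| Red stand | (357,256) |
| Blue spacer | (432,263) |

Next I refine the positions by matching silhouettes in both cameras.

```bash
cat >> h.py <<'E'
from scipy.optimize import least_squares
# name: (guess xy, radius, z0, z1)
OBJ=dict(blue=((.632,.285),.026,0,.014),yellow=((.432,-.308),.026,0,.02),bm=((.45,-.10),.028,0,.026),rm=((.44,.114),.028,0,.026),
 bs=((.622,-.28),.048,0,.01),rs=((.632,.102),.048,0,.01))
def mask(img,n):
    h,s,v=cv2.split(cv2.cvtColor(img,cv2.COLOR_RGB2HSV))
    if n=="blue": return (h>100)&(h<130)&(s>150)
    if n=="yellow": return (h>18)&(h<34)&(s>120)
    if n in("rm","rs"): return ((h<8)|(h>172))&(s>130)
    return v<60
def sil(p,xy,r,z0,z1):
    a=np.linspace(0,2*np.pi,60,endpoint=False)
    P=np.array([[xy[0]+r*np.cos(t),xy[1]+r*np.sin(t),z] for z in(z0,z1) for t in a])
    return cv2.convexHull(px(p,P).astype(np.float32))
def cen(h):
    m=cv2.moments(h);return np.array([m["m10"],m["m01"]])/m["m00"],m["m00"]
def locate(p,n,guess=None,pad=1.5):
    g,r,z0,z1=OBJ[n];g=np.array(guess if guess is not None else g)
    roi=np.zeros((400,640),np.uint8);cv2.fillConvexPoly(roi,sil(p,g,r*pad,z0,z1).astype(np.int32),1)
    m=(mask(p["color"],n)&(roi>0)).astype(np.uint8)
    m=cv2.morphologyEx(m,cv2.MORPH_OPEN,np.ones((2,2),np.uint8)) if n in("bm","bs") else m
    pts=cv2.findNonZero(m)
    if pts is None or len(pts)<20: return None
    k,lab,st,_=cv2.connectedComponentsWithStats(m);i=1+np.argmax(st[1:,4])
    pts=cv2.findNonZero((lab==i).astype(np.uint8))
    c,A=cen(cv2.convexHull(pts))
    f=lambda q:cen(sil(p,q,r,z0,z1))[0]-c
    s=least_squares(f,g);return s.x, A/cen(sil(p,s.x,r,z0,z1))[1]
E
python3 - <<'E'
from h import *
for c in("scene","side"):
    p=optics.get_image(c)
    for n in OBJ:
        r=locate(p,n);print(c,n,None if r is None else (r[0].round(4),round(r[1],2)))
E
```

```text
scene blue (array([0.6218, 0.2809]), 0.74)
scene yellow (array([ 0.4304, -0.3075]), 0.79)
scene bm (array([ 0.4542, -0.0873]), 0.77)
scene rm (array([0.4485, 0.1164]), 0.77)
scene bs (array([ 0.6175, -0.2806]), 0.86)
scene rs (array([0.6295, 0.1062]), 0.88)
side blue (array([0.6241, 0.2808]), 0.62)
side yellow (array([ 0.4322, -0.3076]), 0.81)
side bm (array([ 0.4511, -0.0959]), 0.81)
side rm (array([0.4509, 0.1163]), 0.73)
side bs (array([ 0.6151, -0.2883]), 0.91)
side rs (array([0.6315, 0.1058]), 0.83)
```

```bash
python3 -m crank '[7,0,0,0,-0.111, 7,0,0,0,-0.111, 7,0,0,0,-0.111, 7,-3.4,-1.85,0,0, 7,-3.4,-1.85,0,0, 7,-3.4,-1.85,0,0, 7,-3.4,-1.85,0,0, 7,-3.4,-1.85,0,0]' 40
python3 -m crank '[7,-3.4,-1.85,0,0, 7,-3.4,-1.85,0,0, 7,-3.4,-1.85,0,0, 7,-3.4,-1.85,0,0, 7,-3.4,-1.85,0,0, 7,-3.4,-1.85,0,0, 7,-3.4,-1.85,0,0, 7,-3.4,-1.85,0,0]'
```

```text
time_s: 2.12
position: [0.3511, 0.4263, 0.2033]
tool_rot: [[-1.0, -0.0, 0.0], [-0.0, 1.0, 0.0], [-0.0, 0.0, -1.0]]
ft_force: [0.7, 0.5, 0.0]
grip_width: 0.0699
gripper_force: 0.0
time_s: 2.78
position: [0.6232, 0.2781, 0.2031]
tool_rot: [[-1.0, -0.0, -0.0], [-0.0, 1.0, 0.0], [0.0, 0.0, -1.0]]
ft_force: [0.7, 0.3, 0.8]
grip_width: 0.0698
gripper_force: 0.0
```

```bash
python3 -m crank '[7,0,0,0,0, 7,0,0,0,0, 7,0,0,0,0, 7,0,0,0,0, 7,0,0,0,0, 7,0,0,0,0, 7,0,0,0,0, 7,0,0,0,0]'
python3 - <<'E'
from h import *
s=env.observe();print(s["position"],np.round(s["tool_rot"],3).tolist(),s["grip_width"])
p=optics.get_image("wrist");save(p,"w1")
for n in OBJ: r=locate(p,n,pad=1.8) if n!="bm" else None;print(n,r)
E
```

```text
time_s: 3.45
position: [0.6214, 0.2798, 0.2034]
tool_rot: [[-1.0, -0.001, 0.0], [-0.001, 1.0, 0.0], [-0.0, 0.0, -1.0]]
ft_force: [-0.3, -0.6, -0.1]
grip_width: 0.0696
gripper_force: 0.0
[0.62139383 0.27977148 0.2033576 ] [[-1.0, -0.001, 0.0], [-0.001, 1.0, 0.0], [-0.0, 0.0, -1.0]] 0.06962879980095384
blue (array([0.62179164, 0.27924949]), 0.8957334122704906)
yellow None
bm None
rm (array([0.47251527, 0.11867676]), 0.12480451882184637)
bs None
rs (array([0.62966665, 0.10490962]), 0.9505873192873502)
```

View pics/w1.png

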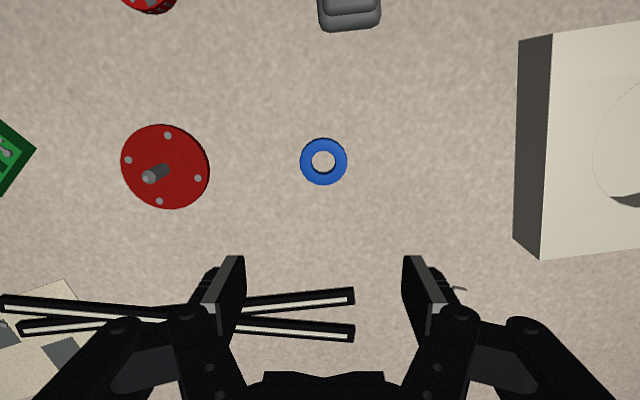

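The wrist view shows the blue ring at (323,161), midway between the fingers, and the red stand's foot at (165,166). Both match the first estimates, so I descend.

```bash
python3 -m crank '[6.4,0,0,3,0, 6.4,0,0,3,0, 6.4,0,0,3,0, 6.4,0,0,3,0, 6.4,0,0,3,0, 6.4,0,0,2.5,0, 6.4,0,0,1.5,0, 6.4,0,0,0,0]'
python3 -m crank '[6.4,0,0,0,0, 6.4,0,0,0.2,0, 6.4,0,0,0.2,0, 6.4,0,0,0.2,0, 6.4,0,0,0.1,0, 6.4,0,0,0,0, 6.4,0,0,0,0, 6.4,0,0,0,0]'
python3 - <<'E'
from h import *
p=optics.get_image("wrist");save(p,"w2")
E
```

```text
time_s: 4.17
position: [0.6197, 0.2789, 0.0093]
tool_rot: [[-1.0, -0.0, -0.007], [-0.0, 1.0, -0.002], [0.007, -0.002, -1.0]]
ft_force: [-0.2, 0.0, -0.2]
grip_width: 0.0643
gripper_force: 0.0
time_s: 4.83
position: [0.6218, 0.2794, 0.0063]
tool_rot: [[-1.0, -0.0, 0.0], [-0.0, 1.0, 0.0], [-0.0, 0.0, -1.0]]
ft_force: [-0.3, -0.7, 0.4]
grip_width: 0.064
gripper_force: 0.0
```

View pics/w2.png

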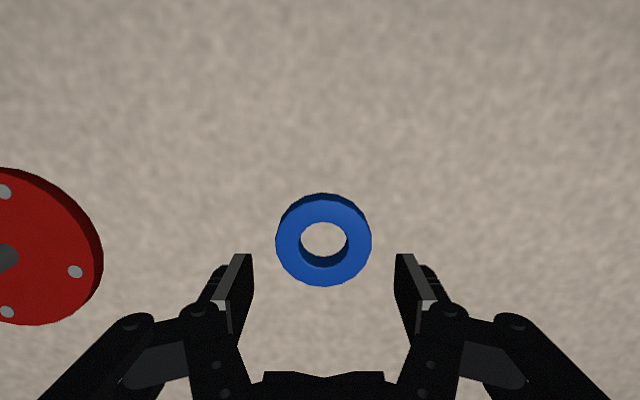

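```bash
python3 -m crank '[6.0,0,0,0.2,0, 6.0,0,0,0.2,0, 6.0,0,0,0,0, 6.0,0,0,0,0, 6.0,0,0,0,0, 6.0,0,0,0,0, 6.0,0,0,0,0, 6.0,0,0,0,0]'
python3 -m crank '[6.0,0,0,0.2,0, 6.0,0,0,0,0, 6.0,0,0,0,0, 6.0,0,0,0,0, 6.0,0,0,0,0, 6.0,0,0,0,0, 6.0,0,0,0,0, 6.0,0,0,0,0]'
python3 - <<'E'
from h import *
p=optics.get_image("wrist");s=env.observe()
for d in (0,.005,.01,.02): print(d,px(p,s["position"]+np.array([[-.011,.03,d],[-.011,-.03,d],[.011,.03,d]])).round().tolist())
c=p["color"][180:400,130:510];cv2.imwrite("pics/w3.png",cv2.resize(c[:,:,::-1],(760,440)))
E
```

```text
time_s: 5.55
position: [0.6217, 0.2794, 0.0022]
tool_rot: [[-1.0, -0.0, 0.0], [-0.0, 1.0, 0.0], [-0.0, 0.0, -1.0]]
ft_force: [-0.8, -0.1, 0.2]
grip_width: 0.0599
gripper_force: 0.0
time_s: 6.22
position: [0.6217, 0.2794, 0.0001]
tool_rot: [[-1.0, -0.0, 0.0], [-0.0, 1.0, -0.0], [-0.0, -0.0, -1.0]]
ft_force: [-0.4, 0.5, -0.2]
grip_width: 0.0603
gripper_force: 0.0
0 [[379.0, 221.0], [268.0, 221.0], [377.0, 257.0]]
0.005 [[381.0, 224.0], [266.0, 224.0], [379.0, 262.0]]
0.01 [[382.0, 228.0], [265.0, 228.0], [380.0, 266.0]]
0.02 [[386.0, 237.0], [262.0, 237.0], [383.0, 276.0]]
```

View pics/w3.png

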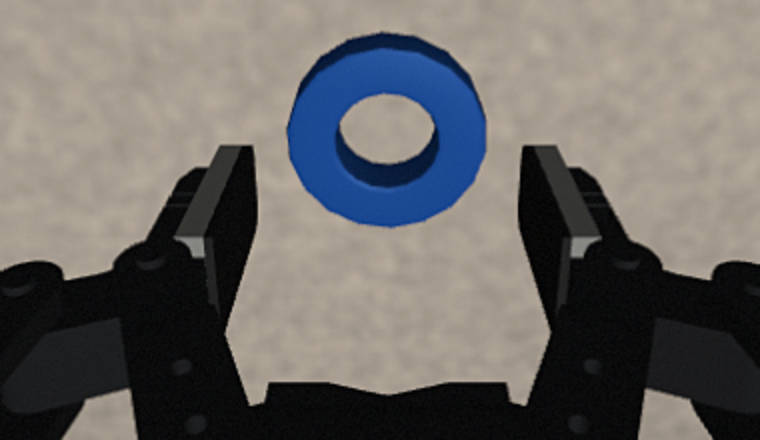

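The pad tips plot at rows 253 to 289, against 221 to 257 predicted. That would put the tips about 30 mm above the reported TCP. I'll check this with the fixed cameras.

Run:
```python
from h import *
s=env.observe();o=[]
for c,z in(("scene",4),("side",4)):
    p=optics.get_image(c);t=px(p,s["position"])[0];x,y=t.astype(int)
    im=p["color"][:,:,::-1].copy();x0,y0=max(x-50,0),max(y-70,0)
    o.append(cv2.resize(im[y0:y0+100,x0:x0+100],(400,400),interpolation=cv2.INTER_CUBIC))
    for d in(0,.02,.04):
        q=(px(p,s["position"]+np.array([0,0,d]))[0]-[x0,y0])*4;cv2.circle(o[-1],tuple(int(v) for v in q),3,(0,255,0),1)
cv2.imwrite("pics/chk.png",np.hstack(o))
```

```text
(no output)
```

View pics/chk.png

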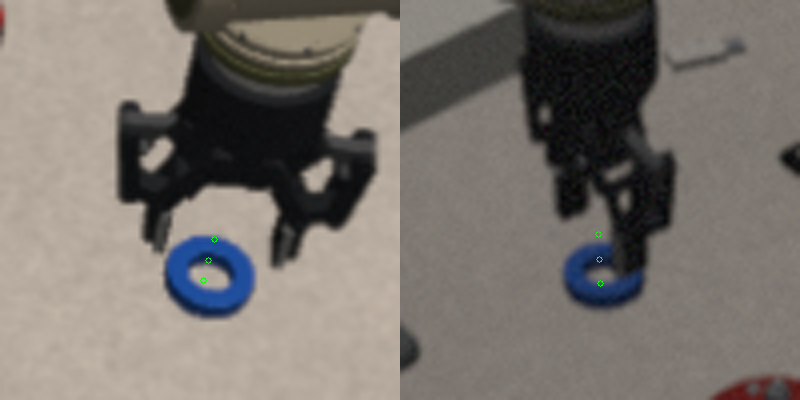

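The fixed cameras confirm it: the tips are about 30 mm above the reported TCP height. I'll descend further in checked steps.

```bash
python3 -m crank '[6.0,0,0,0.5,0, 6.0,0,0,0.5,0, 6.0,0,0,0.5,0, 6.0,0,0,0.3,0, 6.0,0,0,0,0, 6.0,0,0,0,0, 6.0,0,0,0,0, 6.0,0,0,0,0]' | egrep 'pos|ft'
python3 -m crank '[6.0,0,0,0.3,0, 6.0,0,0,0,0, 6.0,0,0,0,0, 6.0,0,0,0,0, 6.0,0,0,0,0, 6.0,0,0,0,0, 6.0,0,0,0,0, 6.0,0,0,0,0]' | egrep 'pos|ft'
python3 - <<'E'
from h import *
p=optics.get_image("wrist");s=env.observe()
for d in (0,.02,.03,.04): print(d,px(p,s["position"]+np.array([[-.011,.03,d],[-.011,-.03,d],[.011,.03,d]])).round().tolist())
c=p["color"][150:400,130:510];cv2.imwrite("pics/w4.png",cv2.resize(c[:,:,::-1],(760,500)))
E
```

```text
position: [0.6219, 0.2795, -0.0176]
ft_force: [-0.1, -0.1, 0.1]
position: [0.6217, 0.2794, -0.0208]
ft_force: [-0.2, -0.5, 0.1]
0 [[379.0, 221.0], [268.0, 221.0], [377.0, 257.0]]
0.02 [[386.0, 237.0], [262.0, 237.0], [383.0, 276.0]]
0.03 [[390.0, 246.0], [258.0, 246.0], [387.0, 288.0]]
0.04 [[394.0, 257.0], [254.0, 257.0], [391.0, 300.0]]
```

View pics/w4.png

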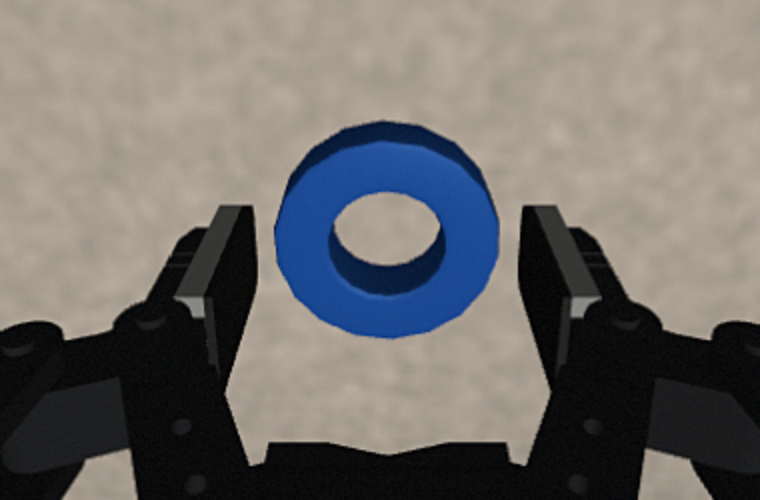

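```bash
python3 -m crank '[6.0,0,0,0.3,0, 6.0,0,0,0.3,0, 6.0,0,0,0.2,0, 6.0,0,0,0,0, 6.0,0,0,0,0, 6.0,0,0,0,0, 6.0,0,0,0,0, 6.0,0,0,0,0]' | egrep 'pos|ft'
python3 -m crank '[4.8,0,0,0,0, 4.8,0,0,0,0, 4.8,0,0,0,0, 4.8,0,0,0,0, 4.8,0,0,0,0, 4.8,0,0,0,0, 4.8,0,0,0,0, 4.8,0,0,0,0]' 40
python3 -m crank '[4.8,0,0,-0.5,0, 4.8,0,0,-1,0, 4.8,0,0,-2,0, 4.8,0,0,-2.5,0, 4.8,0,0,-2,0, 4.8,0,0,-1.5,0, 4.8,0,0,-0.5,0, 4.8,0,0,0,0]'
python3 - <<'E'
from h import *
p=optics.get_image("wrist");s=env.observe()
print(s["position"])
c=p["color"][150:400,130:510];cv2.imwrite("pics/w5.png",cv2.resize(c[:,:,::-1],(760,500)))
E
```

```text
position: [0.6218, 0.2794, -0.0287]
ft_force: [-1.2, 0.1, -0.5]
time_s: 9.08
position: [0.622, 0.2795, -0.0283]
tool_rot: [[-1.0, -0.0, 0.001], [-0.0, 1.0, 0.0], [-0.001, 0.0, -1.0]]
ft_force: [0.1, -0.5, 5.7]
grip_width: 0.0495
gripper_force: 41.9
time_s: 9.75
position: [0.6222, 0.2795, 0.0727]
tool_rot: [[-1.0, -0.0, 0.002], [-0.0, 1.0, 0.001], [-0.002, 0.001, -1.0]]
ft_force: [0.4, -0.4, -0.9]
grip_width: 0.0498
gripper_force: 41.6
[0.62159744 0.27938005 0.07116982]
```

View pics/w5.png

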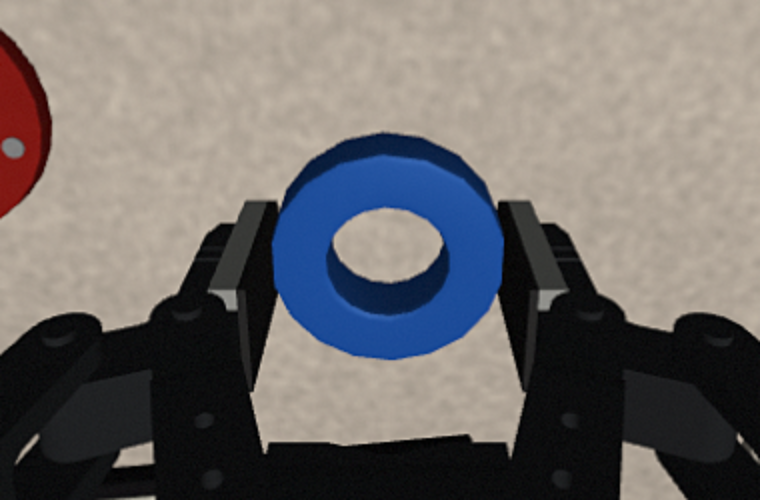

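The blue ring is firmly held and centred between the pads. I carry it toward the black stand and stop 100 mm short to measure the spindle.

```bash
python3 -m crank '[4.8,0,-2,0,0, 4.8,0,-3,0,0, 4.8,0,-3.2,0,0, 4.8,0,-3.2,0,0, 4.8,0,-3.2,0,0, 4.8,0,-3.2,0,0, 4.8,0,-3.2,0,0, 4.8,0,-3.2,0,0]'|egrep 'pos|grip'
python3 -m crank '[4.8,0,-3.2,0,0, 4.8,0,-3.2,0,0, 4.8,0,-3.2,0,0, 4.8,0,-3.2,0,0, 4.8,0,-3.2,0,0, 4.8,0,-3.2,0,0, 4.8,0,-2,0,0, 4.8,0,-1,0,0]'|egrep 'pos|grip'
python3 -m crank '[4.8,0,0,0,0, 4.8,0,0,0,0, 4.8,0,0,0,0, 4.8,0,0,0,0, 4.8,0,0,0,0, 4.8,0,0,0,0, 4.8,0,0,0,0, 4.8,0,0,0,0]'|egrep 'pos|grip'
python3 - <<'E'
from h import *
p=optics.get_image("wrist");s=env.observe();save(p,"w6")
print(s["position"]); print(px(p,[.616,-.284,.01]),px(p,[.616,-.284,.05]))
for g in((.616,-.284),): print(locate(p,"bs",g,1.4))
print([ (r["score"],world(p,np.array(r["at"])*[640,400],.01)) for r in spotter.look_for(p,"black_stand_seat")[:2]])
E
```

```text
position: [0.6208, 0.036, 0.0696]
grip_width: 0.0497
gripper_force: 41.6
position: [0.6209, -0.1872, 0.0695]
grip_width: 0.0498
gripper_force: 41.6
position: [0.6219, -0.1843, 0.0712]
grip_width: 0.0497
gripper_force: 41.6
[ 0.62183911 -0.18440585  0.07116017]
[[183.67482419 194.18395925]] [[158.11074272 214.86232934]]
(array([ 0.61449417, -0.28529798]), 0.9578638814582174)
[(0.77, array([ 0.60967333, -0.28482249,  0.01      ]))]
```

View pics/w6.png

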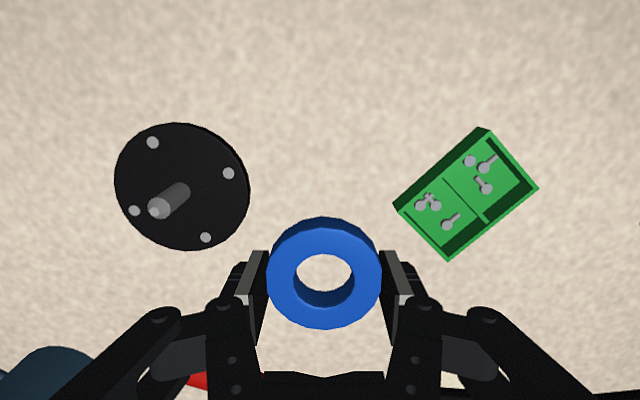

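The wrist view shows the black foot centred at (182,186), with the spindle tip at (158,210). That gives a stand position of (0.6145, -0.2853).

```bash
python3 -m crank '[4.8,0.13,-1.1,0,0, 4.8,0.15,-2.5,0,0, 4.8,0.15,-2.5,0,0, 4.8,0.15,-2.5,0,0, 4.8,0.15,-1.5,0,0, 4.8,0,0,0,0, 4.8,0,0,0,0, 4.8,0,0,0,0]'|egrep 'pos|ft'
python3 -m crank '[4.8,0,0,0.5,0, 4.8,0,0,1,0, 4.8,0,0,1,0, 4.8,0,0,1,0, 4.8,0,0,1,0, 4.8,0,0,0.8,0, 4.8,0,0,0.2,0, 4.8,0,0,0,0]'|egrep 'pos|ft'
python3 - <<'E'
from h import *
p=optics.get_image("wrist");s=env.observe();save(p,"w7")
print(s["position"])
E
```

```text
position: [0.6145, -0.2849, 0.071]
ft_force: [-0.4, -0.4, -0.4]
position: [0.6142, -0.2854, 0.0151]
ft_force: [0.9, -0.4, 0.0]
[ 0.61457611 -0.28563982  0.01593696]
```

View pics/w7.png

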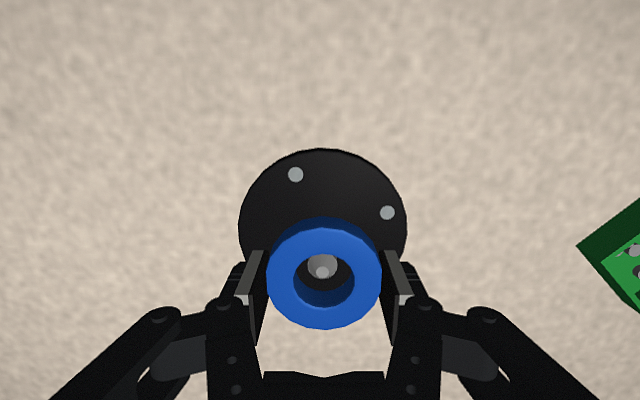

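The spindle tip shows at (322,270), inside the hole, so I lower and release.

```bash
python3 -m crank '[4.8,0,0,0.5,0, 4.8,0,0,0.8,0, 4.8,0,0,0.8,0, 4.8,0,0,0.6,0, 4.8,0,0,0.4,0, 4.8,0,0,0.25,0, 4.8,0,0,0,0, 4.8,0,0,0,0]'|egrep 'pos|ft'
python3 -m crank '[4.8,0,0,0,0, 4.8,0,0,0,0, 5.8,0,0,0,0, 5.8,0,0,0,0, 5.8,0,0,0,0, 6.4,0,0,0,0, 6.4,0,0,0,0, 6.4,0,0,0,0]'
python3 -m crank '[6.4,0,0,-0.5,0, 6.4,0,0,-1,0, 7,0,0,-2,0, 7,0,0,-3,0, 7,0,0,-3,0, 7,0,0,-3,0, 7,2,2.2,-1,0, 7,2,2.2,0,0]'|egrep 'pos|ft'
python3 -m crank '[7,2,2.2,0,0, 7,2,2.2,0,0, 7,2,2.2,0,0, 7,2,2.2,0,0, 7,2.5,2.5,0,0, 7,1.7,1.7,0,0, 7,0,0,0,0, 7,0,0,0,0]'|egrep 'pos|ft'
python3 -m crank '[7,0,0,0,0, 7,0,0,0,0, 7,0,0,0,0, 7,0,0,0,0, 7,0,0,0,0, 7,0,0,0,0, 7,0,0,0,0, 7,0,0,0,0]'|egrep 'pos|ft'
python3 - <<'E'
from h import *
p=optics.get_image("wrist");s=env.observe();save(p,"w8")
print(s["position"])
print(locate(p,"bm",(.4525,-.093),1.6),locate(p,"bs",(.6145,-.2855)))
print([ (r["score"],world(p,np.array(r["at"])*[640,400],.013)) for r in spotter.look_for(p,"black_motor_mid")[:2]])
E
```

```text
position: [0.6146, -0.2857, -0.0173]
ft_force: [-0.1, 0.0, -1.2]
time_s: 14.62
position: [0.6145, -0.2856, -0.0173]
tool_rot: [[-1.0, -0.0, 0.0], [-0.0, 1.0, -0.0], [-0.0, -0.0, -1.0]]
ft_force: [-0.3, -0.3, 0.1]
grip_width: 0.0637
gripper_force: 0.0
position: [0.5756, -0.2426, 0.1218]
ft_force: [1.0, 0.8, 0.2]
position: [0.4525, -0.1113, 0.1189]
ft_force: [0.3, 0.3, -0.2]
position: [0.4525, -0.1117, 0.1176]
ft_force: [-0.7, -0.1, -0.2]
[ 0.4525169  -0.11166531  0.11759155]
(array([ 0.45010317, -0.09233531]), 0.9238066892070194) (array([ 0.62412223, -0.27903544]), 1.7619823170674007)
[(0.78, array([ 0.45588824, -0.09068209,  0.013     ]))]
```

View pics/w8.png

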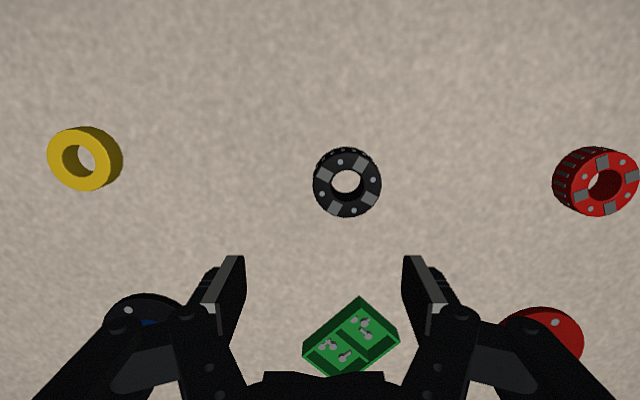

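The black motor is at (347,182), yellow at (85,158), and red at the right edge at (598,182). I check the black motor fit against its outline.

Run:
```python
from h import *
p=optics.get_image("wrist")
h=sil(p,(.4501,-.0923),.028,0,.026)[:,0];print(h.min(0),h.max(0))
print(locate(p,"yellow"),locate(p,"rm",(.4497,.1163),1.3))
```

```text
[312.63934 145.96484] [382.67252 219.05347]
(array([ 0.43057699, -0.30876074]), 0.9187373244675768) (array([0.44884005, 0.11480093]), 0.923579880222579)
```

```bash
python3 -m crank '[7,0.25,0.97,1,0, 7,0,0.97,2,0, 7,0,0,3,0, 7,0,0,3,0, 7,0,0,2,0, 7,0,0,1,0, 7,0,0,0,0, 7,0,0,0,0]'|egrep 'pos|ft'
python3 -m crank '[6.8,0,0,0.6,0, 6.8,0,0,0.6,0, 6.8,0,0,0.5,0, 6.8,0,0,0.5,0, 6.8,0,0,0,0, 6.8,0,0,0,0, 6.8,0,0,0,0, 6.8,0,0,0,0]'|egrep 'pos|ft'
python3 -m crank '[5.0,0,0,0,0, 5.0,0,0,0,0, 5.0,0,0,0,0, 5.0,0,0,0,0, 5.0,0,0,0,0, 5.0,0,0,0,0, 5.0,0,0,0,0, 5.0,0,0,0,0]' 50
python3 - <<'E'
from h import *
p=optics.get_image("wrist");s=env.observe();print(s["position"])
c=p["color"][100:400,130:510];cv2.imwrite("pics/w9.png",cv2.resize(c[:,:,::-1],(760,600)))
E
```

```text
position: [0.45, -0.0923, -0.0024]
ft_force: [-1.1, -0.4, 0.1]
position: [0.4501, -0.0923, -0.0242]
ft_force: [0.9, 0.0, -0.2]
time_s: 18.77
position: [0.4502, -0.0923, -0.0237]
tool_rot: [[-1.0, -0.0, 0.001], [-0.001, 1.0, -0.0], [-0.001, -0.0, -1.0]]
ft_force: [-1.1, 0.7, 7.9]
grip_width: 0.0546
gripper_force: 51.3
[ 0.45019443 -0.09229514 -0.02367164]
```

View pics/w9.png

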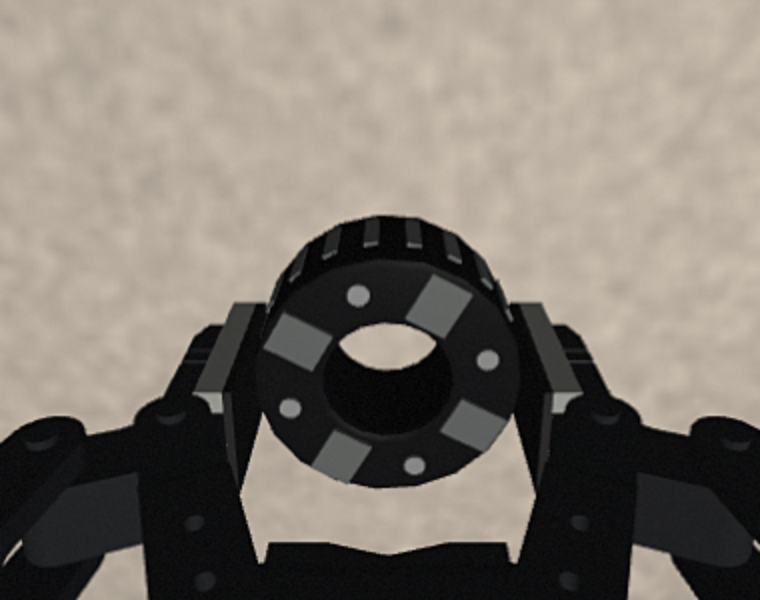

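The black motor is gripped evenly, sockets up. I lift, carry it to beside the black stand, and check the blue spacer there.

```bash
python3 -m crank '[5,0,0,-0.5,0, 5,0,0,-1.2,0, 5,0,0,-2,0, 5,0,0,-2.5,0, 5,0,0,-2.5,0, 5,0,0,-1.5,0, 5,-0.5,-0.3,-0.7,0, 5,-1.5,-0.9,0,0]'|egrep 'pos|grip'
python3 -m crank '[5,-2.5,-1.5,0,0, 5,-2.5,-1.5,0,0, 5,-2.5,-1.5,0,0, 5,-2.5,-1.5,0,0, 5,-2.5,-1.5,0,0, 5,-1.45,-0.9,0,0, 5,-0.5,-0.17,0,0, 5,0,0,0,0]'|egrep 'pos|grip'
python3 -m crank '[5,0,0,0,0, 5,0,0,0,0, 5,0,0,0,0, 5,0,0,0,0, 5,0,0,0,0, 5,0,0,0,0, 5,0,0,0,0, 5,0,0,0,0]'|egrep 'pos|grip'
python3 - <<'E'
from h import *
OBJ["blue"]=((.6145,-.2855),.026,.01,.024)
p=optics.get_image("wrist");s=env.observe();save(p,"w10");print(s["position"])
print(locate(p,"blue",None,1.5),locate(p,"bs",(.6145,-.2855),1.3))
E
```

```text
position: [0.4693, -0.1035, 0.0866]
grip_width: 0.054
gripper_force: 53.4
position: [0.6147, -0.19, 0.0839]
grip_width: 0.0543
gripper_force: 53.3
position: [0.6145, -0.1899, 0.0847]
grip_width: 0.0542
gripper_force: 53.3
[ 0.61446561 -0.18990181  0.0846028 ]
(array([ 0.61478256, -0.28579889]), 0.9492134495807847) (array([ 0.61452722, -0.28526062]), 0.955834296829254)
```

View pics/w10.png

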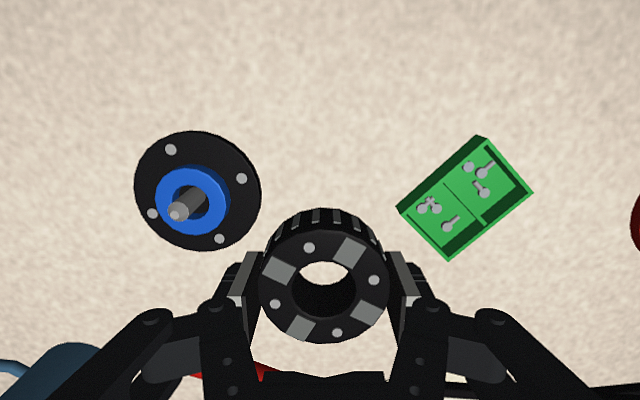

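The blue spacer sits flat at (192,201) around the spindle, measured within 1 mm of its axis. From here I rely on numbers and keep one view for the end. Now the motor goes on.

```bash
python3 -m crank '[5,0,-1,0,0, 5,0,-2.3,0,0, 5,0,-2.8,0,0, 5,0,-2.2,0,0, 5,0,-1.25,0,0, 5,0,0,0,0, 5,0,0,0,0, 5,0,0,0,0]'|egrep 'pos|ft'
python3 -m crank '[5,0,0,0.5,0, 5,0,0,1,0, 5,0,0,1,0, 5,0,0,1,0, 5,0,0,1,0, 5,0,0,1,0, 5,0,0,0.5,0, 5,0,0,0,0]'|egrep 'pos|ft'
python3 -m crank '[5,0,0,0.5,0, 5,0,0,0.6,0, 5,0,0,0.5,0, 5,0,0,0.4,0, 5,0,0,0.3,0, 5,0,0,0,0, 5,0,0,0,0, 5,0,0,0,0]'|egrep 'pos|ft'
```

```text
position: [0.6145, -0.2845, 0.0845]
ft_force: [-0.3, 1.3, -2.3]
position: [0.6139, -0.285, 0.0228]
ft_force: [0.2, 0.6, -1.6]
position: [0.6147, -0.2855, 0.0019]
ft_force: [-0.2, 0.2, -1.9]
```

```bash
python3 -m crank '[5,0,0,0.1,0, 5,0,0,0,0, 5,0,0,0,0, 5.8,0,0,0,0, 6.2,0,0,0,0, 6.6,0,0,0,0, 6.8,0,0,0,0, 6.8,0,0,0,0]'
python3 -m crank '[6.8,0,0,-0.5,0, 6.8,0,0,-1,0, 6.8,0,0,-2,0, 6.8,0,0,-3,0, 6.8,0,0,-3,0, 6.8,0,0,-2.5,0, 6.8,2,-0.2,0,0, 6.8,3.3,-0.3,0,0]'|egrep 'pos|ft'
python3 -m crank '[6.8,3.3,-0.4,0,0, 6.8,3.3,-0.4,0,0, 6.8,3.3,-0.4,0,0, 6.8,2,-0.4,0,0, 6.8,1.1,0,0,0, 6.8,0,0,0,0, 6.8,0,0,0,0, 6.8,0,0,0,0]'|egrep 'pos|ft'
python3 -m crank '[6.8,0,0,0,0, 6.8,0,0,0,0, 6.8,0,0,0,0, 6.8,0,0,0,0, 6.8,0,0,0,0, 6.8,0,0,0,0, 6.8,0,0,0,0, 6.8,0,0,0,0]'|egrep 'pos|ft'
python3 - <<'E'
from h import *
s=env.observe();print(s["position"],s["time_s"])
p=optics.get_image("wrist");save(p,"w11");print(locate(p,"yellow",(.4305,-.3085)))
OBJ["bm"]=((.6145,-.2855),.028,.024,.05);OBJ["blue"]=((.6145,-.2855),.026,.01,.024)
for c in("scene","side"):
    p=optics.get_image(c);save(p,c+"11");print(locate(p,"blue"))
E
```

```text
time_s: 23.53
position: [0.6146, -0.2854, 0.0008]
tool_rot: [[-1.0, -0.0, 0.0], [-0.0, 1.0, -0.0], [-0.0, -0.0, -1.0]]
ft_force: [-0.4, -0.4, -0.4]
grip_width: 0.0682
gripper_force: 0.0
position: [0.5633, -0.2906, 0.1231]
ft_force: [0.2, -0.9, -1.0]
position: [0.4326, -0.3065, 0.121]
ft_force: [-0.4, 0.9, 0.8]
position: [0.4315, -0.3065, 0.1206]
ft_force: [-0.3, -0.1, 0.0]
[ 0.43154939 -0.30645646  0.12062643] 25.5333
(array([ 0.430449  , -0.30889691]), 0.9311797611408585)
(array([ 0.63055389, -0.27481966]), 0.31261773138141935)
(array([ 0.59828167, -0.29635233]), 0.14145440254446084)
```

```bash
python3 -m crank '[6.8,0.11,-0.24,1,0, 6.8,0,0,2,0, 6.8,0,0,3,0, 6.8,0,0,3,0, 6.8,0,0,2.5,0, 6.8,0,0,1,0, 6.4,0,0,0,0, 6.4,0,0,0,0]'|egrep 'pos|ft'
python3 -m crank '[6.4,0,0,0.6,0, 6.4,0,0,0.6,0, 6.4,0,0,0.5,0, 6.4,0,0,0.5,0, 6.4,0,0,0,0, 6.4,0,0,0,0, 6.4,0,0,0,0, 6.4,0,0,0,0]'|egrep 'pos|ft'
python3 -m crank '[4.8,0,0,0,0, 4.8,0,0,0,0, 4.8,0,0,0,0, 4.8,0,0,0,0, 4.8,0,0,0,0, 4.8,0,0,0,0, 4.8,0,0,0,0, 4.8,0,0,0,0]' 45
python3 -m crank '[4.8,0,0,-0.5,0, 4.8,0,0,-1.2,0, 4.8,0,0,-2,0, 4.8,0,0,-2.5,0, 4.8,0,0,-2.5,0, 4.8,0,0,-1.5,0, 4.8,0,0,-0.9,0, 4.8,0,0,0,0]'|egrep 'pos|grip'
```

```text
position: [0.4306, -0.3091, -0.0041]
ft_force: [-0.6, 0.7, 0.4]
position: [0.4305, -0.309, -0.0261]
ft_force: [0.5, -0.1, -0.1]
time_s: 27.68
position: [0.4306, -0.309, -0.0259]
tool_rot: [[-1.0, -0.0, 0.001], [-0.0, 1.0, -0.001], [-0.001, -0.001, -1.0]]
ft_force: [-0.3, 0.1, 5.8]
grip_width: 0.0496
gripper_force: 47.2
position: [0.4309, -0.3094, 0.0863]
grip_width: 0.0491
gripper_force: 46.8
```

```bash
python3 -m crank '[4.8,-0.7,1.1,0,0, 4.8,-1.6,2.5,0,0, 4.8,-2,3.16,0,0, 4.8,-2,3.16,0,0, 4.8,-2,3.16,0,0, 4.8,-2,3.16,0,0, 4.8,-2,3.16,0,0, 4.8,-2,3.16,0,0]'|egrep 'pos|grip'
python3 -m crank '[4.8,-2,3.16,0,0, 4.8,-2,3.16,0,0, 4.8,-1.1,1.7,0,0, 4.8,-0.5,0.82,0,0, 4.8,0,0,0,0, 4.8,0,0,0,0, 4.8,0,0,0,0, 4.8,0,0,0,0]'|egrep 'pos|grip'
python3 -m crank '[4.8,0,0,0,0, 4.8,0,0,0,0, 4.8,0,0,0,0, 4.8,0,0,0,0, 4.8,0,0,0,0, 4.8,0,0,0,0, 4.8,0,0,0,0, 4.8,0,0,0,0]'|egrep 'pos|grip'
python3 - <<'E'
from h import *
s=env.observe();print(s["position"])
p=optics.get_image("wrist");save(p,"w12");print(locate(p,"rs",(.63,.105),1.25))
x,y=s["position"][:2];OBJ["yellow"]=((x,y),.026,s["position"][2]+.026,s["position"][2]+.046);print(locate(p,"yellow",(x,y)))
E
```

```text
position: [0.5735, -0.0804, 0.083]
grip_width: 0.0492
gripper_force: 46.8
position: [0.6288, 0.0039, 0.0845]
grip_width: 0.0495
gripper_force: 46.8
position: [0.6294, 0.0053, 0.0846]
grip_width: 0.0499
gripper_force: 46.8
[0.6293609  0.00526358 0.08460577]
(array([0.62948013, 0.10456188]), 0.9587741377998811)
(array([0.62906522, 0.0050053 ]), 0.934044977095296)
```

```bash
python3 -m crank '[4.8,0,1,0,0, 4.8,0,2.5,0,0, 4.8,0,2.9,0,0, 4.8,0,2.3,0,0, 4.8,0,1.23,0,0, 4.8,0,0,0,0, 4.8,0,0,0,0, 4.8,0,0,0,0]'|egrep 'pos|ft'
python3 -m crank '[4.8,0,0,0.5,0, 4.8,0,0,1.2,0, 4.8,0,0,1.2,0, 4.8,0,0,1.2,0, 4.8,0,0,1.2,0, 4.8,0,0,1.1,0, 4.8,0,0,0.6,0, 4.8,0,0,0,0]'|egrep 'pos|ft'
python3 -m crank '[4.8,0,0,0.5,0, 4.8,0,0,0.8,0, 4.8,0,0,0.6,0, 4.8,0,0,0.6,0, 4.8,0,0,0.4,0, 4.8,0,0,0.1,0, 4.8,0,0,0,0, 4.8,0,0,0,0]'|egrep 'pos|ft'
```

```text
position: [0.6294, 0.1037, 0.0846]
ft_force: [-0.3, 0.0, -0.7]
position: [0.6287, 0.1039, 0.013]
ft_force: [-0.6, -0.2, -0.4]
position: [0.6295, 0.1045, -0.0153]
ft_force: [-0.7, -1.0, -1.4]
```

```bash
python3 -m crank '[4.8,0,0,0.05,0, 4.8,0,0,0,0, 5.4,0,0,0,0, 5.8,0,0,0,0, 6.2,0,0,0,0, 6.6,0,0,0,0, 6.6,0,0,0,0, 6.6,0,0,0,0]'|egrep 'pos|ft|grip'
python3 -m crank '[6.6,0,0,-0.5,0, 6.6,0,0,-1,0, 6.6,0,0,-2.5,0, 6.8,0,0,-3.2,0, 6.8,0,0,-3.2,0, 6.8,0,0,-3.2,0, 6.8,2,0.2,0,0, 6.8,3.3,0.3,0,0]'|egrep 'pos|ft'
python3 -m crank '[6.8,3.3,0.3,0,0, 6.8,3.3,0.2,0,0, 6.8,3.3,0,0,0, 6.8,2,0,0,0, 6.8,0.8,0,0,0, 6.8,0,0,0,0, 6.8,0,0,0,0, 6.8,0,0,0,0]'|egrep 'pos|ft'
python3 -m crank '[6.8,0,0,0,0, 6.8,0,0,0,0, 6.8,0,0,0,0, 6.8,0,0,0,0, 6.8,0,0,0,0, 6.8,0,0,0,0, 6.8,0,0,0,0, 6.8,0,0,0,0]'|egrep 'pos|ft'
python3 - <<'E'
from h import *
s=env.observe();print(s["position"],s["time_s"])
p=optics.get_image("wrist");save(p,"w13");print(locate(p,"rm",(.4488,.1148)))
E
```

```text
position: [0.6294, 0.1045, -0.0159]
ft_force: [-0.3, 0.2, 0.4]
grip_width: 0.0661
gripper_force: 0.0
position: [0.5785, 0.109, 0.1228]
ft_force: [-0.8, -0.5, -0.4]
position: [0.4509, 0.1143, 0.1204]
ft_force: [0.3, -0.1, 0.2]
position: [0.4493, 0.1145, 0.1201]
ft_force: [-0.6, 0.1, -0.5]
[0.44933539 0.11447011 0.12012803] 35.0667
(array([0.44880542, 0.1147702 ]), 0.9287024761363929)
```

```bash
python3 -m crank '[6.8,0.05,0.03,1,0, 6.8,0,0,2,0, 6.8,0,0,3,0, 6.8,0,0,3,0, 6.8,0,0,2.2,0, 6.8,0,0,1,0, 6.8,0,0,0,0, 6.8,0,0,0,0]'|egrep 'pos|ft'
python3 -m crank '[6.8,0,0,0.6,0, 6.8,0,0,0.6,0, 6.8,0,0,0.5,0, 6.8,0,0,0.5,0, 6.8,0,0,0,0, 6.8,0,0,0,0, 6.8,0,0,0,0, 6.8,0,0,0,0]'|egrep 'pos|ft'
python3 -m crank '[5.0,0,0,0,0, 5.0,0,0,0,0, 5.0,0,0,0,0, 5.0,0,0,0,0, 5.0,0,0,0,0, 5.0,0,0,0,0, 5.0,0,0,0,0, 5.0,0,0,0,0]' 50
python3 -m crank '[5,0,0,-0.5,0, 5,0,0,-1.2,0, 5,0,0,-2,0, 5,0,0,-2.5,0, 5,0,0,-2.5,0, 5,0,0,-1.5,0, 5,-0.5,-0.3,-0.7,0, 5,-1.5,-0.9,0,0]'|egrep 'pos|grip'
python3 -m crank '[5,-2.5,-1.5,0,0, 5,-2.5,-1.5,0,0, 5,-2.5,-1.5,0,0, 5,-2.5,-1.5,0,0, 5,-2.5,-1.5,0,0, 5,-2.5,-1.5,0,0, 5,-1.07,-0.83,0,0, 5,0,0,0,0]'|egrep 'pos|grip'
python3 -m crank '[5,0,0,0,0, 5,0,0,0,0, 5,0,0,0,0, 5,0,0,0,0, 5,0,0,0,0, 5,0,0,0,0, 5,0,0,0,0, 5,0,0,0,0]'|egrep 'pos|grip'
python3 - <<'E'
from h import *
OBJ["yellow"]=((.6295,.1045),.026,.01,.03)
p=optics.get_image("wrist");s=env.observe();save(p,"w14");print(s["position"])
print(locate(p,"yellow",None,1.5),locate(p,"rs",(.6295,.1045),1.25))
z=s["position"][2]+.0237;OBJ["rm"]=(s["position"][:2],.028,z,z+.026);print(locate(p,"rm",None,1.2))
E
```

```text
position: [0.4489, 0.1148, -0.0019]
ft_force: [0.2, 0.3, -0.2]
position: [0.449, 0.1148, -0.0237]
ft_force: [-0.2, 0.0, 0.1]
time_s: 37.12
position: [0.4491, 0.1148, -0.0232]
tool_rot: [[-1.0, -0.0, 0.001], [-0.0, 1.0, -0.0], [-0.001, -0.0, -1.0]]
ft_force: [-1.3, 0.3, 8.7]
grip_width: 0.0537
gripper_force: 51.6
position: [0.4683, 0.1033, 0.0866]
grip_width: 0.0539
gripper_force: 53.5
position: [0.6313, 0.0022, 0.0836]
grip_width: 0.0537
gripper_force: 53.4
position: [0.6295, 0.0046, 0.0852]
grip_width: 0.0539
gripper_force: 53.4
[0.62952897 0.00456519 0.08517746]
(array([0.62938648, 0.10444573]), 0.9323623315671419) (array([0.62950993, 0.10461524]), 0.9586579362883524)
(array([0.62885453, 0.00440989]), 0.9304894213288915)
```

The yellow spacer is seated on the spindle axis. Now the red motor goes on.

```bash
python3 -m crank '[5,0,1,0,0, 5,0,2.5,0,0, 5,0,3,0,0, 5,0,2.3,0,0, 5,0,1.2,0,0, 5,0,0,0,0, 5,0,0,0,0, 5,0,0,0,0]'|egrep 'pos|ft'
python3 -m crank '[5,0,0,0.5,0, 5,0,0,1,0, 5,0,0,1,0, 5,0,0,1,0, 5,0,0,1,0, 5,0,0,0.7,0, 5,0,0,0.3,0, 5,0,0,0,0]'|egrep 'pos|ft'
python3 -m crank '[5,0,0,0.5,0, 5,0,0,0.6,0, 5,0,0,0.5,0, 5,0,0,0.4,0, 5,0,0,0.25,0, 5,0,0,0,0, 5,0,0,0,0, 5,0,0,0,0]'|egrep 'pos|ft'
```

```text
position: [0.6296, 0.1036, 0.0851]
ft_force: [-0.2, -0.1, -2.9]
position: [0.6292, 0.1045, 0.0291]
ft_force: [0.5, 0.9, -1.6]
position: [0.6297, 0.1045, 0.0078]
ft_force: [0.3, 0.5, -1.0]
```

```bash
python3 -m crank '[5,0,0,0.1,0, 5,0,0,0,0, 5,0,0,0,0, 5.8,0,0,0,0, 6.2,0,0,0,0, 6.6,0,0,0,0, 6.8,0,0,0,0, 6.8,0,0,0,0]'
python3 -m crank '[6.8,0,0,-0.5,0, 6.8,0,0,-1,0, 6.8,0,0,-2.5,0, 6.8,0,0,-3.5,0, 6.8,0,0,-3.5,0, 6.8,0,0,-3.5,0, 6.8,0,0,-3.5,0, 6.8,0,-2,-2.5,0]'|egrep 'pos|ft'
python3 -m crank '[6.8,0,-3.5,0,0, 6.8,0,-3.5,0,0, 6.8,0,-3.5,0,0, 6.8,0,-3.5,0,0, 6.8,0,-2.5,0,0, 6.8,0,-1,0,0, 6.8,0,0,0,0, 6.8,0,0,0,0]'|egrep 'pos|ft'
python3 -m crank '[6.8,0,0,0,0, 6.8,0,0,0,0, 6.8,0,0,0,0, 6.8,0,0,0,0, 6.8,0,0,0,0, 6.8,0,0,0,0, 6.8,0,0,0,0, 6.8,0,0,0,0]'|egrep 'pos|ft'
python3 - <<'E'
from h import *
p=optics.get_image("wrist");save(p,"w15")
bx=[]
for n,P in(("bs",[.6145,-.2854,.03]),("rs",[.6295,.1045,.03])): print(n,px(p,P))
o=[]
a=p["color"][:,:,::-1]
q=optics.get_image("side");b=q["color"][:,:,::-1]
for P in([.6145,-.2854,.03],[.6295,.1045,.03]):
    x,y=px(q,P)[0].astype(int);o.append(cv2.resize(b[y-35:y+35,x-55:x+55],(320,200),interpolation=cv2.INTER_CUBIC))
cv2.imwrite("pics/fin.png",np.vstack([a.copy(),np.hstack(o)]))
E
```

```text
time_s: 41.83
position: [0.6296, 0.1045, 0.0066]
tool_rot: [[-1.0, -0.0, 0.0], [-0.0, 1.0, 0.0], [-0.0, 0.0, -1.0]]
ft_force: [-1.5, -0.2, 0.5]
grip_width: 0.0679
gripper_force: 0.0
position: [0.6296, 0.0869, 0.2165]
ft_force: [0.4, -0.0, 0.4]
position: [0.6296, -0.0899, 0.2122]
ft_force: [-0.0, -0.3, -0.8]
position: [0.6296, -0.0905, 0.2116]
ft_force: [-0.9, -0.3, 0.8]
bs [[135.85311136 149.66869917]]
rs [[508.28751527 164.03582592]]
```

View pics/fin.png

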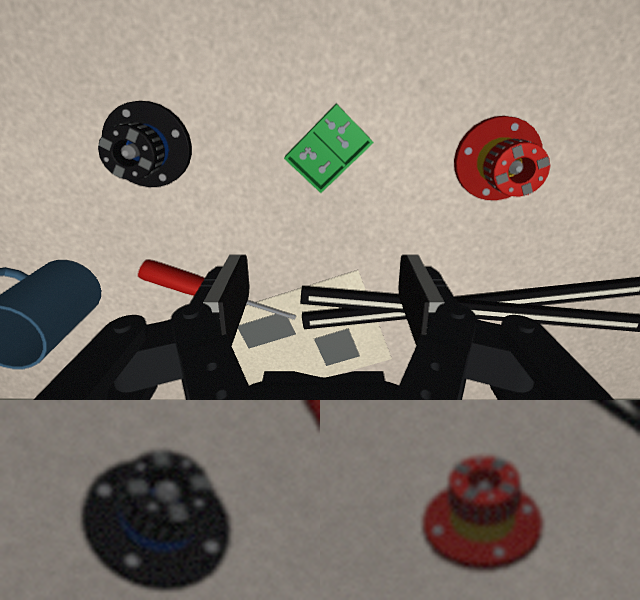

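Both stacks are assembled, with the black motor's hole at (128,152) and the red's at (521,168), and the spindle tip showing inside each. The tray hasn't moved. I'll do one numeric check of the heights and then hand in.

Run:
```python
from h import *
p=optics.get_image("wrist")
for n,P in(("b",[.6145,-.2854,.05]),("r",[.6295,.1045,.056])):
    h=sil(p,P[:2],.028,P[2]-.001,P[2])[:,0];print(n,px(p,P),h.min(0),h.max(0))
print(env.observe()["time_s"],env.close_job())
```

```text
b [[125.41663774 153.51618388]] [ 96.583176 124.55982 ] [154.50235 180.89563]
r [[521.87926392 170.05946301]] [492.7624  141.43922] [550.73987 197.06442]
the job is handed in; nothing more can be done
43.9833 None
```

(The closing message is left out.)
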